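Line up hose couplings by size on the stock strip

ROBOT

A 7-joint arm with a two-finger parallel gripper is mounted at the origin on the work surface. World frame = base frame: x ahead of the robot, y to its left, z up, the work surface at z = 0. Lengths are in m, angles in rad, forces in N, time in s.
With the tool pointing down it reaches from about 0.4 to 0.925 m from the base axis. Payload 4.1 kg.
Tool frame: the origin (TCP) lies midway between the tips of the shut fingers; the grasp point (between the pads) lies 19 mm behind it; z points along the fingers, y is the direction in which the jaws open and shut (so a half turn about z gives the same grasp; the last joint's range is limited). The gripper opens to 85 mm and grips with 20 to 120 N. Pads are 22 mm wide; open, the fingers measure 114 mm over their backs; the gripper's body (76 mm by 85 mm) begins 54 mm behind the grasp point. The pads swing forward as they close: fully open they stand 13 mm farther back than shut.
Start: joints at [-1.286, 0.398, 0.045, 1.537, -0.019, 1.207, -0.051], TCP at [0.243, 0.603, 0.231] pointing down, gripper open.
Joint ranges: [-2.82, 2.82], [-0.49, 2.23], [-1.37, 1.46], [0, 2.46], [-1.36, 4.5], [0.23, 2], [-2.94, 2.94]. Speed limits (rad/s): [2.57, 2.57, 3.14, 3.14, 3.14, 3.14, 3.14].

INTERFACE

Orientations are given as a rotation vector (axis times angle).
In Python, from workcell import ctrl gives the robot as it stands. The module is installed in compiled form; this text tells all that it offers.
- The arm moves only by the tool servo_tool, never from a script. Its argument "moves" is a list of rows, each a list of 7 numbers: the shift along the tool's x, y, z in units of 25 mm (1.0 is 25 mm), then the turn, a rotation vector about the tool's x, y, z in units of 6 degrees (1.0 is 6 degrees), then the closure, from 0 (fully open) to 1 (shut). A call has 1 to 5 rows; each row is the pose to reach, as a shift and turn from the pose measured when the call began, along the tool's axes at that moment; what a row does not reach only later rows make up. A row lasts 1/12 s, in which the tool goes at most 41.7 mm and 7.16 degrees, less where a joint would pass 70% of its speed; a pose out of reach is approached as far as the arm can. A call with a gripper value outside its range is refused whole. The fingers move at their own pace and stop on an object; "newtons" is the grip in N (left out, the last holds). Time passes only in rows, so rows that repeat a pose let the fingers close. It gives the time, the measured TCP pose, the force and the opening at its end, in the units of the state.
- ctrl.get_state(): the state, without advancing time (a new reading comes with each control period).
- ctrl.grab_frame(name): name is "side" or "top"; returns a dict with "frame" (384x512x3 uint8, red, green, blue), "depth" (384x512 float32, m along the optical axis (not along the pixel's ray), 0 where there is no reading), "mtx" (3x3 intrinsics, pixels), "extrinsics" (4x4, takes a point from camera to world coordinates). Camera axes: x right, y down, z forward; pixel columns grow to the right and rows downward; lengths in m; the calibration is good to about 2 mm. A picture is of the moment at which its call begins.
- ctrl.hand_in(): hands the job in, once; it reports no verdict.
Trained networks look in a picture, given as the dict that the camera call returned (one of the last four; its "shot" number tells which), for a name from the list of things; names that differ only in an ending like _2 or _b are one class to them, and where a whole thing is asked for, a point or a joint stands for the part that bears it (a point fixed in the world has none). Each returns a list of dicts, best first, with "p" (0 to 1); they miss things now and then, are a little off and sometimes report something else, mostly with a low value. They report only what shows in the picture. A call takes as long as a camera call. They do not tell look-alikes from the thing itself.
- ctrl.search_frame(label, picture): "point" ([column, row] in pixels, amid what is visible of it).
The state is a dict: "t": time; "joint_pos": joint angles; "qd": joint speeds; "joint_torque": joint torques, N m; "tool_pos": TCP position; "eef_rot": TCP orientation; "ft_force": force on the tool from outside, world axes, zero at the start; "torque": the same for the moment, N m; "finger_gap": finger opening in m.
Only numpy, scipy, OpenCV 4.12 (cv2) and the standard library are available. Lean on these libraries where they do the work, as an engineer would, in place of code of your own. Each camera call takes 0.05 s, during which the arm holds its last target.

TASK

Stand the four brass hose couplings on the black strip in order of size, one upright at the centre of each white mark: the largest next to the red end, getting smaller towards the grey end. Do not disturb the small amber glass bottle that stands among them.

Things in the scene. Friction and masses are not known exactly. Their poses are not given: they have to be found in the camera images.
- coupling_tiny: the smallest of four loose brass hose couplings, standing upright: a hexagonal foot 36 mm across flats (42 mm across corners) and 14 mm high, above it a round ribbed barrel 26 mm in diameter up to the top, 45 mm above the underside, with a dark bore seen in its top; about 120 g. Origin at the centre of its underside, z up its axis.
- coupling_small: the second smallest of four loose brass hose couplings, standing upright: a hexagonal foot 42 mm across flats (49 mm across corners) and 18 mm high, above it a round ribbed barrel 32 mm in diameter up to the top, 60 mm above the underside, with a dark bore seen in its top; about 180 g. Origin at the centre of its underside, z up its axis.
- coupling_medium: the second largest of four loose brass hose couplings, standing upright: a hexagonal foot 48 mm across flats (55 mm across corners) and 22 mm high, above it a round ribbed barrel 38 mm in diameter up to the top, 75 mm above the underside, with a dark bore seen in its top; about 270 g. Origin at the centre of its underside, z up its axis.
- coupling_large: the largest of four loose brass hose couplings, standing upright: a hexagonal foot 54 mm across flats (62 mm across corners) and 26 mm high, above it a round ribbed barrel 44 mm in diameter up to the top, 90 mm above the underside, with a dark bore seen in its top; about 380 g. Origin at the centre of its underside, z up its axis.
- mark_1: one of four like white round marks, 74 mm in diameter with a black centre dot, flat in a straight row, 85 mm apart, mark_1 to mark_4 in that order, on a fixed black strip (110 by 370 mm, top 10 mm above the table). Origin at the mark's centre on the strip's top surface (z about 10 mm); y axis along the row towards mark_4, x across the strip.
- mark_2: white round mark, 74 mm in diameter with a black centre dot, flat on the strip: between mark_1 and mark_3. Origin at the mark's centre on the strip's top surface (z about 10 mm); y axis along the row towards mark_4, x across the strip.
- mark_3: white round mark, 74 mm in diameter with a black centre dot, flat on the strip: between mark_2 and mark_4. Origin at the mark's centre on the strip's top surface (z about 10 mm); y axis along the row towards mark_4, x across the strip.
- mark_4: white round mark, 74 mm in diameter with a black centre dot, flat on the strip: last in the row, at the other end from mark_1. Origin at the mark's centre on the strip's top surface (z about 10 mm); y axis along the row towards mark_4, x across the strip.
- red_end: the red end cap of the strip (the other is grey), fixed, 110 mm across the strip, 26 mm along it, 18 mm high; at the mark_1 end in some starts, at the mark_4 end in others, its centre 70.5 mm beyond the centre of the last mark. Origin at the centre of its underside.
- glass_bottle: a small closed amber glass bottle with a black cap, 38 mm in diameter, 75 mm high, loose. It, a blue pot (45 mm high) and a yellow tape roll (25 mm high) stand between the couplings in one rough row along y, neighbours at least 80 mm apart centre to centre in y; the table is free on the near and far side (x) of each. Origin at the centre of its underside, z up.
Not all that is in view belongs to the job. What is shaped like the coupling_large but purple is not meant. Leave any purple look-alike of the coupling_tiny alone.

How it is judged:
At the end, for the whole second after the job is handed in: From the red end to the grey end the couplings stand largest, second largest, second smallest, smallest, each within 15 mm of the centre of its mark, upright within 0.1 rad, resting on the strip, released and still (((horizontal distance between red_end and mark_1 below 0.1 m and horizontal distance between coupling_large and mark_1 below 0.015 m and horizontal distance between coupling_medium and mark_2 below 0.015 m and horizontal distance between coupling_small and mark_3 below 0.015 m and horizontal distance between coupling_tiny and mark_4 below 0.015 m) or (horizontal distance between red_end and mark_4 below 0.1 m and horizontal distance between coupling_large and mark_4 below 0.015 m and horizontal distance between coupling_medium and mark_3 below 0.015 m and horizontal distance between coupling_small and mark_2 below 0.015 m and horizontal distance between coupling_tiny and mark_1 below 0.015 m)) and angle between each of coupling_tiny, coupling_small, coupling_medium, coupling_large's own z axis and vertical below 0.1 rad and height (world z) of coupling_tiny between 0.005 and 0.016 m and linear speed of each of coupling_tiny, coupling_small, coupling_medium, coupling_large below 0.02 m/s and angular speed of each of coupling_tiny, coupling_small, coupling_medium, coupling_large below 0.2 rad/s and contact force between each of coupling_tiny, coupling_small, coupling_medium, coupling_large and the fingers below 0.1 N and height (world z) of coupling_small between 0.005 and 0.016 m and height (world z) of coupling_medium between 0.005 and 0.016 m and height (world z) of coupling_large between 0.005 and 0.016 m); the robot touches nothing.
It fails at once if the amber glass bottle is shifted by more than 20 mm or tipped by more than 0.3 rad (distance of glass_bottle from where it was at the start of the episode above 0.02 m or angle between glass_bottle's own z axis and vertical above 0.3 rad).
It also fails if it takes over 99 s, if anything falls off the work surface, if the arm or the gripper's body presses on something with over 40 N, if the wrist force passes 120 N, or if a joint passes its speed limit or range.

## Working session

There is one attempt and no reset: what is moved stays moved. The work goes in short steps, Python scripts to look and compute and a tool call to move; the robot and the scene stay as the last step left them, time stands still between calls to the robot, and variables do not carry over. Pictures are saved under pics/ and viewed, and the job is handed in when it is done.

Besides the shell and the picture viewer there is one more tool, called as name(argument=value, ...) on one line, values as JSON. servo_tool: Moves the arm, as the interface text tells. Its arguments: {"type":"object","properties":{"moves":{"type":"array","items":{"type":"array","items":{"type":"number"}}},"newtons":{"type":"number"}},"required":["moves"]}

```bash
mkdir -p pics; cat > h.py <<'E'
import numpy as np, cv2, pickle
from workcell import ctrl
from scipy.spatial.transform import Rotation as R
def world(d,c,r,z=None):
    K=d['mtx'];E=d['extrinsics']
    zz=z if z is not None else d['depth'][int(round(r)),int(round(c))]
    p=np.array([(c-K[0,2])/K[0,0]*zz,(r-K[1,2])/K[1,1]*zz,zz,1]);return (E@p)[:3]
def cloud(d):
    K=d['mtx'];E=d['extrinsics'];h,w=d['depth'].shape
    c,r=np.meshgrid(np.arange(w),np.arange(h));z=d['depth']
    p=np.stack([(c-K[0,2])/K[0,0]*z,(r-K[1,2])/K[1,1]*z,z,np.ones_like(z)],-1)
    return (p@E.T)[...,:3]
def onplane(d,c,r,h):
    K=d['mtx'];E=d['extrinsics'];v=E[:3,:3]@np.array([(c-K[0,2])/K[0,0],(r-K[1,2])/K[1,1],1]);o=E[:3,3]
    return o+v*(h-o[2])/v[2]
E
python3 - <<'E'
from h import *
for n in ['top','side']:
    d=ctrl.grab_frame(n);cv2.imwrite(f'pics/{n}0.png',d['frame'][...,::-1].copy());
    print(n,d['extrinsics'].round(3).tolist(),d['mtx'].round(1).tolist())
    for l in ['coupling_tiny','coupling_small','coupling_medium','coupling_large','mark_1','red_end','glass_bottle']:
        for x in ctrl.search_frame(l,d): 
            if x['p']>.15: print(l,np.round(x['point'],1),round(x['p'],2),world(d,*x['point']).round(3))
s=ctrl.get_state();print(s['t'],s['tool_pos'],s['eef_rot'],s['finger_gap'])
E
```

```text
top [[-0.022, -0.993, 0.118, 0.392], [-1.0, 0.024, 0.014, -0.01], [-0.016, -0.118, -0.993, 1.234], [0.0, 0.0, 0.0, 1.0]] [[460.3, 0.0, 253.7], [0.0, 460.3, 204.4], [0.0, 0.0, 1.0]]
coupling_tiny [117.8 256.7] 0.66 [0.406 0.36  0.047]
coupling_tiny [149.9 253.8] 0.56 [0.411 0.277 0.044]
coupling_small [289.4 237. ] 0.66 [ 0.446 -0.082  0.063]
coupling_medium [220.1 244. ] 0.81 [0.432 0.093 0.074]
coupling_large [369.  240.8] 0.93 [ 0.43  -0.276  0.092]
coupling_large [400.4 232.3] 0.73 [ 0.45  -0.358  0.082]
mark_1 [309.6 159.2] 0.81 [ 0.658 -0.147  0.007]
mark_1 [281.3 166.3] 0.75 [ 0.64  -0.07   0.007]
mark_1 [216.8 178.4] 0.58 [0.611 0.105 0.006]
mark_1 [250.1 170.9] 0.55 [0.629 0.015 0.011]
red_end [191.8 185.1] 0.91 [0.593 0.172 0.015]
glass_bottle [332.1 238.3] 0.67 [ 0.439 -0.189  0.073]
side [[-0.991, -0.09, 0.095, 0.409], [-0.129, 0.777, -0.616, 0.802], [-0.019, -0.623, -0.782, 1.067], [0.0, 0.0, 0.0, 1.0]] [[493.9, 0.0, 257.9], [0.0, 493.9, 189.9], [0.0, 0.0, 1.0]]
coupling_tiny [292.6 334.2] 0.87 [0.408 0.379 0.042]
coupling_tiny [293.5 302.3] 0.72 [0.412 0.303 0.036]
coupling_small [290.7 178.4] 0.83 [ 0.451 -0.072  0.021]
coupling_medium [291.8 228.7] 0.76 [0.433 0.111 0.047]
coupling_large [301.8 123.5] 0.93 [ 0.436 -0.262  0.049]
coupling_large [292.9  98.8] 0.88 [ 0.471 -0.355  0.06 ]
coupling_large [294.3 300.4] 0.4 [0.411 0.3   0.041]
mark_1 [221.4 225. ] 0.92 [0.616 0.095 0.009]
mark_1 [220.9 176.7] 0.91 [ 0.645 -0.063  0.013]
mark_1 [221.8 153.3] 0.7 [ 0.658 -0.148  0.016]
red_end [220.2 247.1] 0.89 [0.606 0.167 0.017]
red_end [222.4 196.7] 0.32 [0.63  0.004 0.01 ]
glass_bottle [295.5 146.2] 0.49 [ 0.447 -0.174  0.043]
glass_bottle [290.3 174.9] 0.31 [ 0.453 -0.071  0.038]
glass_bottle [220.1 176.3] 0.31 [ 0.648 -0.065  0.012]
0.8 [0.2433759  0.60272186 0.23134504] [-5.99120401e-01 -3.08393300e+00 -9.71914694e-05] 0.08531984405577318
```

```bash
python3 - <<'E'
import cv2
a=cv2.imread('pics/top0.png');cv2.imwrite('pics/topc.png',cv2.resize(a[130:290,80:440],None,fx=2.2,fy=2.2,interpolation=3))
a=cv2.imread('pics/side0.png');cv2.imwrite('pics/sidec.png',cv2.resize(a[70:370,150:400],None,fx=2,fy=2,interpolation=3))
E
```

```text
(no output)
```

View pics/topc.png

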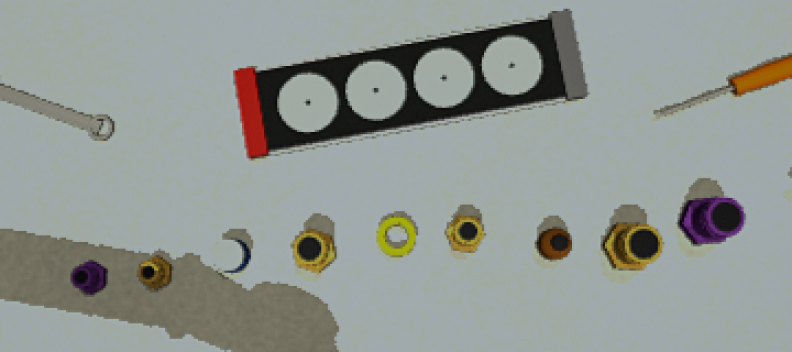

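View pics/sidec.png

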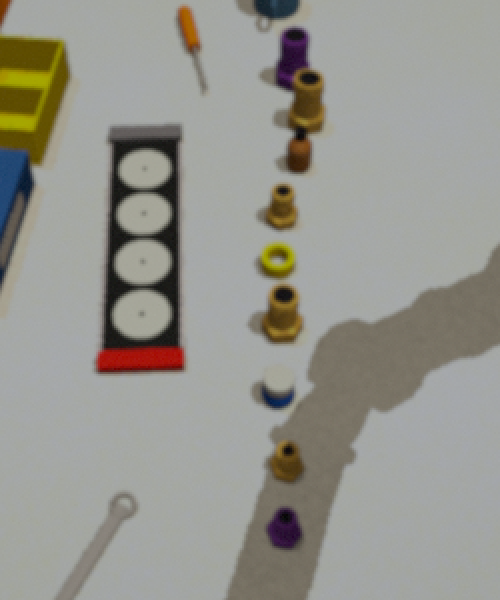

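Top view pixels: brass tiny (150,254), medium (220,244), small (289,237), large (369,241). The purple look-alikes are at (118,257) and (400,232), with the bottle at (332,238). The red end is on the left (192,185), so large goes on the leftmost mark (217,178) and tiny on the rightmost (310,159). Next I'll measure precisely.

```bash
cat > meas.py <<'E'
from h import *
def tops(d,objs,tag,zoff=0):
    P=cloud(d)
    for n,(x,y,h,D) in objs.items():
        m=(np.hypot(P[...,0]-x,P[...,1]-y)<.035)&(abs(P[...,2]-h-zoff)<.007)
        q=P[m]
        if len(q)<8: print(tag,n,'few');continue
        (c,r)=cv2.minEnclosingCircle(q[:,:2].astype(np.float32))
        print(tag,n,len(q),'mean',q.mean(0).round(4),'circ',np.round(c,4),'D',round(2*r,4),'nom',D)
E
python3 - <<'E'
from meas import *
O=dict(tiny=(.409,.28,.045,.026),small=(.447,-.08,.06,.032),medium=(.432,.095,.075,.038),large=(.43,-.276,.09,.044),bottle=(.44,-.188,.075,.0))
for n in ['top','side']:
    d=ctrl.grab_frame(n);tops(d,O,n)
    f=d['frame'].astype(int)
    if n=='top': g=d
    # dark bores
    P=cloud(d)
    for k,(x,y,h,D) in O.items():
        hsv=f.max(-1)
        m=(hsv<60)&(np.hypot(P[...,0]-x,P[...,1]-y)<.035)&(P[...,2]>h-.03)
        r,c=np.nonzero(m)
        if len(r)>3: print(n,k,'bore',len(r),onplane(d,c.mean(),r.mean(),h).round(4))
    w=((f.min(-1)>130)).astype(np.uint8)
    num,lab,st,ce=cv2.connectedComponentsWithStats(w)
    for i in range(1,num):
        if st[i,4]>150 and st[i,4]<2500:
            p=onplane(d,*ce[i],.01);print(n,'mark?',st[i],p.round(4))
E
```

```text
top tiny 84 mean [0.4128 0.2848 0.0432] circ [0.4121 0.2854] D 0.028 nom 0.026
top small 131 mean [ 0.4509 -0.0896  0.0587] circ [ 0.4507 -0.0899] D 0.0333 nom 0.032
top medium 185 mean [0.4347 0.0928 0.0741] circ [0.4352 0.0932] D 0.0391 nom 0.038
top large 257 mean [ 0.4309 -0.2836  0.0888] circ [ 0.4308 -0.2843] D 0.0447 nom 0.044
top bottle 42 mean [ 0.4355 -0.1934  0.0738] circ [ 0.4356 -0.1935] D 0.0184 nom 0.0
top tiny bore 31 [0.412  0.2836 0.045 ]
top small bore 48 [ 0.4518 -0.0903  0.06  ]
top medium bore 82 [0.4352 0.0925 0.075 ]
top large bore 142 [ 0.4312 -0.2829  0.09  ]
top bottle bore 52 [ 0.4363 -0.1921  0.075 ]
top mark? [ 230   65   48   23 1029] [ 0.8959 -0.0009  0.01  ]
top mark? [498 103  14  44 570] [ 0.7389 -0.6784  0.01  ]
top mark? [299 147  27  26 548] [ 0.6564 -0.1538  0.01  ]
top mark? [268 152  27  27 547] [ 0.6432 -0.0697  0.01  ]
top mark? [237 158  27  26 547] [0.6296 0.014  0.01  ]
top mark? [207 163  26  27 546] [0.616  0.0978 0.01  ]
side tiny 111 mean [0.4145 0.2899 0.0448] circ [0.4148 0.2884] D 0.0279 nom 0.026
side small 99 mean [ 0.4538 -0.084
[... 175 characters left out ...]
0.0894] circ [ 0.4312 -0.281 ] D 0.0508 nom 0.044
side bottle 34 mean [ 0.4382 -0.1885  0.0743] circ [ 0.4371 -0.1901] D 0.0237 nom 0.0
side tiny bore 18 [0.4131 0.2886 0.045 ]
side small bore 11 [ 0.4528 -0.0868  0.06  ]
side medium bore 43 [0.4362 0.0959 0.075 ]
side large bore 37 [ 0.4327 -0.281   0.09  ]
side bottle bore 32 [ 0.437 -0.184  0.075]
side mark? [210  27  36  14 361] [ 0.7421 -0.745   0.01  ]
side mark? [210 146  25  17 337] [ 0.6582 -0.1505  0.01  ]
side mark? [114 156  34  38 799] [ 0.9007 -0.044   0.01  ]
side mark? [209 167  26  19 377] [ 0.6444 -0.0668  0.01  ]
side mark? [208 191  27  20 426] [0.6311 0.0174 0.01  ]
side mark? [207 216  28  22 486] [0.6174 0.1013 0.01  ]
```

```bash
cat > go.py <<'E'
import sys
from h import *
# go.py x y z [yaw_deg of tool y]
a=[float(v) for v in sys.argv[1:]]
s=ctrl.get_state();Rm=R.from_rotvec(s['eef_rot']);M=Rm.as_matrix()
yaw=np.arctan2(M[1,1],M[0,1])
d=np.array(a[:3])-s['tool_pos'];u=M.T@d/.025
ty=np.radians(a[3] if len(a)>3 else 10)
dy=(ty-yaw+np.pi/2)%np.pi-np.pi/2
y2=yaw+dy
T=np.array([[np.sin(y2),np.cos(y2),0],[-np.cos(y2),np.sin(y2),0],[0,0,-1]]) # cols x,y,z
T=np.column_stack([np.cross([np.cos(y2),np.sin(y2),0],[0,0,-1]),[np.cos(y2),np.sin(y2),0],[0,0,-1]])
rv=R.from_matrix(M.T@T).as_rotvec()/np.radians(6)
print('t',round(s['t'],2),'tcp',np.round(s['tool_pos'],4),'yaw',np.degrees(yaw).round(1),'tilt',M[:,2].round(3),'gap',round(s['finger_gap'],4),'F',np.round(s['ft_force'],1))
print('shift',u.round(2),'turn',rv.round(2),'dist mm',(np.linalg.norm(d)*1e3).round(1),'j7',np.round(s['joint_pos'][6],2))
E
python3 go.py .413 .2863 .20
```

```text
t 0.9 tcp [0.2434 0.6027 0.2314] yaw 68.0 tilt [ 0.  0. -1.] gap 0.0854 F [-0.2  0.1 -0.4]
shift [-11.03  -9.2    1.25] turn [ 0.   -0.    9.67] dist mm 360.4 j7 -0.05
```

servo_tool(moves=[[-1.2,-1.0,0.1,0,0,1.1,0],[-2.4,-2.0,0.3,0,0,2.2,0],[-3.6,-3.0,0.4,0,0,3.3,0],[-4.8,-4.0,0.5,0,0,4.4,0],[-6.0,-5.0,0.7,0,0,5.5,0]])

```text
t: 1.32
tool_pos: [0.3365, 0.4293, 0.2143]
eef_rot: [1.458, 2.783, 0.003]
ft_force: [0.9, 0.9, 0.3]
finger_gap: 0.0855
```

```bash
python3 go.py .413 .2863 .17
```

```text
t 1.32 tcp [0.3365 0.4293 0.2143] yaw 34.7 tilt [ 0.001  0.001 -1.   ] gap 0.0855 F [0.9 0.9 0.3]
shift [-6.44 -0.74  1.77] turn [ 0.01 -0.01  4.12] dist mm 168.1 j7 -0.33
```

servo_tool(moves=[[-1.5,-0.2,0.4,0,0,1.1,0],[-3.0,-0.35,0.8,0,0,2.2,0],[-4.5,-0.5,1.2,0,0,3.3,0],[-6.0,-0.7,1.7,0,0,4.1,0],[-6.44,-0.74,1.77,0,0,4.12,0]])

```text
t: 1.73
tool_pos: [0.4147, 0.2791, 0.1684]
eef_rot: [2.031, 2.394, -0.005]
ft_force: [0.4, -0.4, -0.2]
finger_gap: 0.085
```

```bash
python3 go.py .413 .2863 .017
```

```text
t 1.73 tcp [0.4147 0.2791 0.1684] yaw 9.4 tilt [-0.    -0.003 -1.   ] gap 0.085 F [ 0.4 -0.4 -0.2]
shift [ 0.32 -0.02  6.06] turn [-0.01  0.03 -0.11] dist mm 151.6 j7 -0.43
```

servo_tool(moves=[[0.32,0,1.5,0,0,0,0],[0.32,0,3.0,0,0,0,0],[0.32,0,4.5,0,0,0,0],[0.32,0,5.0,0,0,0,0],[0.32,0,5.0,0,0,0,0]])

```text
t: 2.15
tool_pos: [0.4108, 0.2849, 0.0401]
eef_rot: [2.031, 2.395, -0.016]
ft_force: [0.0, 0.2, 0.8]
finger_gap: 0.0854
```

```bash
python3 go.py .413 .2863 .017
```

```text
t 2.15 tcp [0.4108 0.2849 0.0401] yaw 9.4 tilt [-0.006 -0.009 -1.   ] gap 0.0854 F [0.  0.2 0.8]
shift [0.05 0.1  0.92] turn [-0.07  0.07 -0.1 ] dist mm 23.3 j7 -0.36
```

servo_tool(moves=[[0.05,0.1,0.5,0,0,0,0],[0.05,0.1,0.92,0,0,0,0],[0.05,0.1,0.92,0,0,0,0],[0.05,0.1,0.92,0,0,0,0]], newtons=40)

```text
t: 2.48
tool_pos: [0.4131, 0.2866, 0.0176]
eef_rot: [2.031, 2.396, -0.016]
ft_force: [0.5, 0.0, -0.4]
finger_gap: 0.0852
```

servo_tool(moves=[[0,0,0,0,0,0,0.6],[0,0,0,0,0,0,1],[0,0,0,0,0,0,1],[0,0,0,0,0,0,1],[0,0,0,0,0,0,1]])

```text
t: 2.9
tool_pos: [0.4131, 0.2868, 0.0179]
eef_rot: [2.031, 2.396, -0.015]
ft_force: [-2.4, -0.8, 4.7]
finger_gap: 0.0255
```

servo_tool(moves=[[0,0,0,0,0,0,1],[0,0,0,0,0,0,1],[0,0,0,0,0,0,1]])

```text
t: 3.15
tool_pos: [0.4131, 0.2868, 0.0181]
eef_rot: [2.031, 2.396, -0.015]
ft_force: [-0.9, 0.2, 2.3]
finger_gap: 0.0245
```

```bash
python3 go.py .413 .2863 .17
```

```text
t 3.15 tcp [0.4131 0.2868 0.0181] yaw 9.4 tilt [-0.006 -0.008 -1.   ] gap 0.0245 F [-0.9  0.2  2.3]
shift [-0.06 -0.05 -6.08] turn [-0.07  0.06 -0.1 ] dist mm 151.9 j7 -0.34
```

servo_tool(moves=[[0,0,-1.4,0,0,0,1],[0,0,-2.8,0,0,0,1],[0,0,-4.2,0,0,0,1],[0,0,-5.4,0,0,0,1],[0,0,-5.4,0,0,0,1]])

```text
t: 3.57
tool_pos: [0.4175, 0.2903, 0.1588]
eef_rot: [2.031, 2.395, 0.003]
ft_force: [2.5, 0.0, -0.2]
finger_gap: 0.0249
```

```bash
python3 go.py .6573 -.1522 .15
```

```text
t 3.57 tcp [0.4175 0.2903 0.1588] yaw 9.4 tilt [ 0.003  0.    -1.   ] gap 0.0249 F [ 2.5  0.  -0.2]
shift [-19.03   6.57   0.37] turn [ 0.03  0.   -0.1 ] dist mm 503.4 j7 -0.43
```

servo_tool(moves=[[-1.2,0.4,0,0,0,0,1],[-2.4,0.8,0,0,0,0,1],[-3.6,1.25,0.1,0,0,0,1],[-4.8,1.65,0.1,0,0,0,1],[-6.0,2.1,0.1,0,0,0,1]])

```text
t: 3.98
tool_pos: [0.4934, 0.1494, 0.1554]
eef_rot: [2.031, 2.396, 0.001]
ft_force: [0.2, 0.1, -0.8]
finger_gap: 0.0249
```

```bash
python3 go.py .6573 -.1522 .15
```

```text
t 3.98 tcp [0.4934 0.1494 0.1554] yaw 9.4 tilt [ 0.001 -0.    -1.   ] gap 0.0249 F [ 0.2  0.1 -0.8]
shift [-12.97   4.49   0.23] turn [ 0.01  0.   -0.09] dist mm 343.3 j7 -0.08
```

servo_tool(moves=[[-1.4,0.5,0,0,0,0,1],[-2.8,1.0,0,0,0,0,1],[-4.2,1.45,0.1,0,0,0,1],[-5.6,1.95,0.1,0,0,0,1],[-7.0,2.4,0.1,0,0,0,1]])

```text
t: 4.4
tool_pos: [0.5811, -0.015, 0.1517]
eef_rot: [-2.031, -2.397, 0.001]
ft_force: [0.2, 0.8, -1.1]
finger_gap: 0.0247
```

```bash
python3 go.py .6573 -.1522 .13
```

```text
t 4.4 tcp [ 0.5811 -0.015   0.1517] yaw 9.4 tilt [-0.001 -0.    -1.   ] gap 0.0247 F [ 0.2  0.8 -1.1]
shift [-5.91  2.11  0.87] turn [-0.01  0.   -0.09] dist mm 158.4 j7 0.32
```

servo_tool(moves=[[-1.4,0.5,0.2,0,0,0,1],[-2.8,1.0,0.4,0,0,0,1],[-4.2,1.5,0.6,0,0,0,1],[-5.2,1.85,0.8,0,0,0,1],[-5.8,2.1,0.87,0,0,0,1]])

```text
t: 4.82
tool_pos: [0.6561, -0.1542, 0.1276]
eef_rot: [-2.036, -2.392, 0.007]
ft_force: [-0.5, -0.1, -0.9]
finger_gap: 0.0248
```

```bash
python3 go.py .6573 -.1522 .029
```

```text
t 4.82 tcp [ 0.6561 -0.1542  0.1276] yaw 9.2 tilt [-0.003 -0.003 -1.   ] gap 0.0248 F [-0.5 -0.1 -0.9]
shift [0.08 0.08 3.95] turn [-0.04  0.02 -0.13] dist mm 98.7 j7 0.57
```

servo_tool(moves=[[0.08,0.08,1.0,0,0,0,1],[0.08,0.08,2.0,0,0,0,1],[0.08,0.08,3.0,0,0,0,1],[0.08,0.08,3.4,0,0,0,1],[0.08,0.08,3.4,0,0,0,1]])

```text
t: 5.23
tool_pos: [0.6544, -0.1511, 0.0384]
eef_rot: [-2.031, -2.387, 0.013]
ft_force: [-1.3, 0.9, -0.9]
finger_gap: 0.0248
```

```bash
python3 go.py .6573 -.1522 .029
```

```text
t 5.23 tcp [ 0.6544 -0.1511  0.0384] yaw 9.2 tilt [-0.011 -0.002 -1.   ] gap 0.0248 F [-1.3  0.9 -0.9]
shift [-0.06  0.11  0.38] turn [-0.11 -0.   -0.13] dist mm 9.9 j7 0.6
```

servo_tool(moves=[[-0.06,0.11,0.2,-0.1,0,0,1],[-0.06,0.11,0.36,-0.1,0,0,1],[-0.06,0.11,0.38,-0.1,0,0,1],[-0.06,0.11,0.38,-0.1,0,0,1],[-0.06,0.11,0.38,-0.1,0,0,1]])

```text
t: 5.65
tool_pos: [0.6579, -0.1523, 0.0299]
eef_rot: [2.035, 2.392, 0.001]
ft_force: [-0.5, -1.1, -0.3]
finger_gap: 0.025
```

```bash
python3 go.py .6573 -.1522 .029
```

```text
t 5.65 tcp [ 0.6579 -0.1523  0.0299] yaw 9.2 tilt [ 0.001 -0.    -1.   ] gap 0.025 F [-0.5 -1.1 -0.3]
shift [ 0.01 -0.02  0.04] turn [ 0.01  0.   -0.13] dist mm 1.1 j7 0.61
```

servo_tool(moves=[[0,0,0.07,0,0,0,1],[0,0,0.08,0,0,0,1],[0,0,0.08,0,0,0,1]])

```text
t: 5.9
tool_pos: [0.6582, -0.1523, 0.0283]
eef_rot: [2.035, 2.391, 0.002]
ft_force: [0.4, -0.5, 0.1]
finger_gap: 0.025
```

servo_tool(moves=[[0,0,0,0,0,0,0.6],[0,0,0,0,0,0,0.4],[0,0,0,0,0,0,0.2],[0,0,0,0,0,0,0],[0,0,0,0,0,0,0]])

```text
t: 6.32
tool_pos: [0.6583, -0.1523, 0.0284]
eef_rot: [2.035, 2.391, 0.002]
ft_force: [-0.3, 0.4, 0.0]
finger_gap: 0.0802
```

servo_tool(moves=[[0,0,-0.7,0,0,0,0],[0,0,-2.0,0,0,0,0],[0,0,-3.3,0,0,0,0],[0,0,-4.6,0,0,0,0],[0,0,-5.6,0,0,0,0]])

```text
t: 6.73
tool_pos: [0.6587, -0.1528, 0.1713]
eef_rot: [2.034, 2.389, 0.004]
ft_force: [-0.6, -0.1, -0.2]
finger_gap: 0.0855
```

```bash
python3 go.py .4525 -.0884 .15; python3 - <<'E'
from meas import *
d=ctrl.grab_frame('top');cv2.imwrite('pics/t1.png',cv2.resize(d['frame'][120:280,80:440,::-1],None,fx=2.2,fy=2.2))
d=ctrl.grab_frame('side');tops(d,dict(tiny=(.658,-.152,.055,.026),bottle=(.437,-.19,.075,.02)),'side');cv2.imwrite('pics/s1.png',cv2.resize(d['frame'][60:360,150:400,::-1],None,fx=2,fy=2))
E
```

```text
t 6.73 tcp [ 0.6587 -0.1528  0.1713] yaw 9.2 tilt [ 0.005 -0.001 -1.   ] gap 0.0855 F [-0.6 -0.1 -0.2]
shift [ 3.86 -7.74  0.81] turn [ 0.04  0.02 -0.13] dist mm 217.1 j7 0.55
side tiny 60 mean [ 0.6612 -0.1464  0.0555] circ [ 0.6614 -0.1468] D 0.0278 nom 0.026
side bottle 34 mean [ 0.4383 -0.1892  0.0739] circ [ 0.4385 -0.1913] D 0.0235 nom 0.02
```

View pics/s1.png

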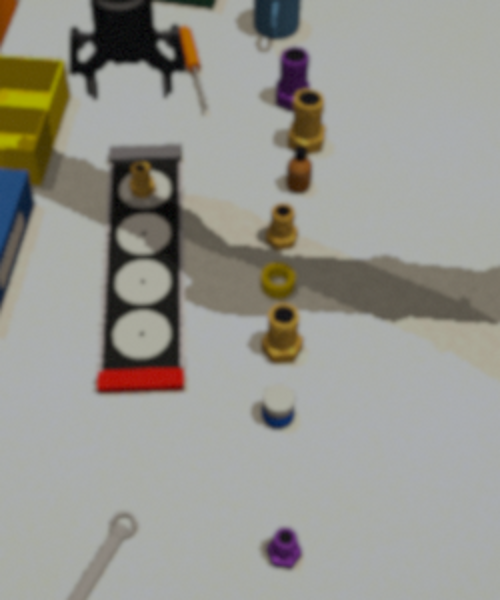

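Tiny stands on the grey-end mark (crop 141,178), and the bottle hasn't moved. Next is the small one, brass, at top view pixel (289,237).

servo_tool(moves=[[0.7,-1.4,0.1,0,0,0,0],[1.4,-2.8,0.2,0,0,0,0],[2.1,-4.2,0.4,0,0,0,0],[2.8,-5.6,0.5,0,0,0,0],[3.4,-6.9,0.7,0,0,0,0]])

```text
t: 7.25
tool_pos: [0.475, -0.0966, 0.1534]
eef_rot: [2.03, 2.386, 0.009]
ft_force: [-0.0, 0.5, 0.9]
finger_gap: 0.0855
```

```bash
python3 go.py .4525 -.0884 .13
```

```text
t 7.25 tcp [ 0.475  -0.0966  0.1534] yaw 9.2 tilt [ 0.011 -0.002 -1.   ] gap 0.0855 F [-0.   0.5  0.9]
shift [ 0.47 -0.84  0.93] turn [ 0.1   0.03 -0.13] dist mm 33.5 j7 0.41
```

servo_tool(moves=[[0.4,-0.7,0.4,0.1,0,0,0],[0.47,-0.84,0.8,0.1,0,0,0],[0.47,-0.84,0.93,0.1,0,0,0],[0.47,-0.84,0.93,0.1,0,0,0]])

```text
t: 7.58
tool_pos: [0.452, -0.0882, 0.1292]
eef_rot: [2.035, 2.392, -0.005]
ft_force: [0.8, 0.5, 0.9]
finger_gap: 0.0856
```

```bash
python3 go.py .4525 -.0884 .023
```

```text
t 7.58 tcp [ 0.452  -0.0882  0.1292] yaw 9.2 tilt [-0.001 -0.003 -1.   ] gap 0.0856 F [0.8 0.5 0.9]
shift [0.   0.02 4.25] turn [-0.01  0.03 -0.13] dist mm 106.2 j7 0.4
```

servo_tool(moves=[[0,0,1.2,0,0,0,0],[0,0,2.4,0,0,0,0],[0,0,3.5,0,0,0,0],[0,0,4.1,0,0,0,0],[0,0,4.25,0,0,0,0]])

```text
t: 8.0
tool_pos: [0.4512, -0.089, 0.0207]
eef_rot: [-2.035, -2.392, 0.011]
ft_force: [-0.4, -0.1, -0.6]
finger_gap: 0.0853
```

```bash
python3 go.py .4525 -.0884 .023
```

```text
t 8.0 tcp [ 0.4512 -0.089   0.0207] yaw 9.2 tilt [-0.005 -0.004 -1.   ] gap 0.0853 F [-0.4 -0.1 -0.6]
shift [ 0.02  0.06 -0.09] turn [-0.06  0.03 -0.13] dist mm 2.7 j7 0.54
```

servo_tool(moves=[[0.02,0.06,-0.09,0,0,0,0],[0.02,0.06,-0.09,0,0,0,0.4],[0.02,0.06,-0.09,0,0,0,0.8],[0.02,0.06,-0.09,0,0,0,1],[0.02,0.06,-0.09,0,0,0,1]])

```text
t: 8.42
tool_pos: [0.4535, -0.0883, 0.0239]
eef_rot: [2.036, 2.392, -0.008]
ft_force: [0.4, -0.5, 1.6]
finger_gap: 0.0389
```

servo_tool(moves=[[0,0,0,0,0,0,1],[0,0,0,0,0,0,1],[0,0,0,0,0,0,1]])

```text
t: 8.67
tool_pos: [0.4537, -0.0882, 0.0241]
eef_rot: [2.035, 2.392, -0.007]
ft_force: [-1.2, 0.5, 1.5]
finger_gap: 0.0311
```

servo_tool(moves=[[0,0,-1.2,0,0,0,1],[0,0,-2.4,0,0,0,1],[0,0,-3.6,0,0,0,1],[0,0,-4.8,0,0,0,1],[0,0,-5.2,0,0,0,1]])

```text
t: 9.08
tool_pos: [0.4564, -0.0881, 0.1579]
eef_rot: [2.032, 2.388, 0.0]
ft_force: [0.6, 0.7, -1.5]
finger_gap: 0.0309
```

```bash
python3 go.py .6438 -.0683 .14
```

```text
t 9.08 tcp [ 0.4564 -0.0881  0.1579] yaw 9.2 tilt [ 0.005 -0.004 -1.   ] gap 0.0309 F [ 0.6  0.7 -1.5]
shift [-0.41  7.52  0.75] turn [ 0.04  0.04 -0.13] dist mm 189.3 j7 0.37
```

Gripped (31 mm, barrel 32 mm). Grasp TCP z is 0.0241, so I'll place at 0.0343.

servo_tool(moves=[[-0.1,1.4,0.1,0,0,0,1],[-0.2,2.8,0.3,0,0,0,1],[-0.3,4.2,0.4,0,0,0,1],[-0.4,5.6,0.6,0,0,0,1],[-0.41,6.8,0.7,0,0,0,1]])

```text
t: 9.5
tool_pos: [0.6273, -0.0706, 0.1392]
eef_rot: [2.033, 2.389, -0.001]
ft_force: [-0.2, -0.2, -1.0]
finger_gap: 0.0315
```

```bash
python3 go.py .6438 -.0683 .10
```

```text
t 9.5 tcp [ 0.6273 -0.0706  0.1392] yaw 9.2 tilt [ 0.003 -0.004 -1.   ] gap 0.0315 F [-0.2 -0.2 -1. ]
shift [-0.01  0.66  1.57] turn [ 0.02  0.04 -0.13] dist mm 42.6 j7 0.44
```

servo_tool(moves=[[0,0.5,0.5,0,0,0,1],[0,0.66,1.0,0,0,0,1],[0,0.66,1.5,0,0,0,1],[0,0.66,1.57,0,0,0,1]])

```text
t: 9.83
tool_pos: [0.6401, -0.0681, 0.096]
eef_rot: [-2.035, -2.391, 0.009]
ft_force: [-2.3, 0.2, -1.5]
finger_gap: 0.031
```

```bash
python3 go.py .6438 -.0683 .0345
```

```text
t 9.83 tcp [ 0.6401 -0.0681  0.096 ] yaw 9.2 tilt [-0.005 -0.003 -1.   ] gap 0.031 F [-2.3  0.2 -1.5]
shift [-0.03  0.16  2.46] turn [-0.05  0.03 -0.13] dist mm 61.6 j7 0.45
```

servo_tool(moves=[[-0.03,0.12,0.8,0,0,0,1],[-0.03,0.12,1.6,0,0,0,1],[-0.03,0.12,2.1,0,0,0,1],[-0.03,0.12,2.3,0,0,0,1],[-0.03,0.12,2.3,0,0,0,1]])

```text
t: 10.25
tool_pos: [0.6412, -0.0686, 0.0375]
eef_rot: [-2.034, -2.389, 0.012]
ft_force: [-0.4, -0.1, -1.2]
finger_gap: 0.0315
```

```bash
python3 go.py .6438 -.0683 .0343
```

```text
t 10.25 tcp [ 0.6412 -0.0686  0.0375] yaw 9.2 tilt [-0.008 -0.003 -1.   ] gap 0.0315 F [-0.4 -0.1 -1.2]
shift [-0.    0.1   0.13] turn [-0.08  0.02 -0.14] dist mm 4.1 j7 0.48
```

servo_tool(moves=[[0,0.1,0.08,-0.08,0,0,1],[0,0.1,0.12,-0.08,0,0,1],[0,0.1,0.12,-0.08,0,0,1],[0,0.1,0.12,-0.08,0,0,1]])

```text
t: 10.58
tool_pos: [0.6442, -0.0684, 0.0353]
eef_rot: [2.035, 2.39, -0.0]
ft_force: [-0.6, -0.3, -1.5]
finger_gap: 0.0308
```

servo_tool(moves=[[0,0,0,0,0,0,0.6],[0,0,0,0,0,0,0.4],[0,0,0,0,0,0,0.2],[0,0,0,0,0,0,0],[0,0,0,0,0,0,0]])

```text
t: 11.0
tool_pos: [0.6444, -0.0683, 0.0355]
eef_rot: [2.035, 2.389, 0.0]
ft_force: [-0.4, -0.5, 0.2]
finger_gap: 0.0805
```

servo_tool(moves=[[0,0,-0.7,0,0,0,0],[0,0,-2.0,0,0,0,0],[0,0,-3.3,0,0,0,0],[0,0,-4.6,0,0,0,0],[0,0,-5.4,0,0,0,0]])

```text
t: 11.42
tool_pos: [0.6455, -0.0687, 0.1743]
eef_rot: [2.033, 2.386, 0.005]
ft_force: [0.1, -0.1, 0.8]
finger_gap: 0.0856
```

```bash
python3 go.py .436 .0943 .16
```

```text
t 11.42 tcp [ 0.6455 -0.0687  0.1743] yaw 9.1 tilt [ 0.007 -0.002 -1.   ] gap 0.0856 F [ 0.1 -0.1  0.8]
shift [ 7.77 -7.24  0.5 ] turn [ 0.06  0.03 -0.14] dist mm 265.8 j7 0.42
```

Now medium.

servo_tool(moves=[[1.1,-1.0,0.1,0,0,0,0],[2.2,-2.0,0.1,0,0,0,0],[3.3,-3.0,0.2,0,0,0,0],[4.4,-4.1,0.3,0,0,0,0],[5.5,-5.1,0.4,0,0,0,0]])

```text
t: 11.83
tool_pos: [0.496, 0.0475, 0.1628]
eef_rot: [2.034, 2.386, 0.005]
ft_force: [-0.4, 0.3, 1.4]
finger_gap: 0.0853
```

```bash
python3 go.py .436 .0943 .15
```

```text
t 11.83 tcp [0.496  0.0475 0.1628] yaw 9.1 tilt [ 0.007 -0.002 -1.   ] gap 0.0853 F [-0.4  0.3  1.4]
shift [ 2.23 -2.08  0.49] turn [ 0.06  0.03 -0.15] dist mm 77.2 j7 0.11
```

servo_tool(moves=[[1.0,-0.9,0.2,0,0,0,0],[1.9,-1.7,0.4,0,0,0,0],[2.23,-2.08,0.49,0,0,0,0],[2.23,-2.08,0.49,0,0,0,0],[2.23,-2.08,0.49,0,0,0,0]])

```text
t: 12.25
tool_pos: [0.4359, 0.0945, 0.1503]
eef_rot: [2.032, 2.387, 0.006]
ft_force: [0.0, -0.2, 0.1]
finger_gap: 0.0854
```

```bash
python3 go.py .436 .0943 .032
```

```text
t 12.25 tcp [0.4359 0.0945 0.1503] yaw 9.2 tilt [ 0.008 -0.002 -1.   ] gap 0.0854 F [ 0.  -0.2  0.1]
shift [ 0.   -0.03  4.73] turn [ 0.07  0.03 -0.13] dist mm 118.3 j7 -0.07
```

servo_tool(moves=[[0,0,1.2,0,0,0,0],[0,0,2.4,0,0,0,0],[0,0,3.6,0,0,0,0],[0,0,4.4,0,0,0,0],[0,0,4.6,0,0,0,0]])

```text
t: 12.67
tool_pos: [0.436, 0.0923, 0.0327]
eef_rot: [2.035, 2.385, -0.002]
ft_force: [-0.4, -0.4, 0.5]
finger_gap: 0.0857
```

```bash
python3 go.py .436 .0943 .032
```

```text
t 12.67 tcp [0.436  0.0923 0.0327] yaw 9.1 tilt [ 0.004 -0.005 -1.   ] gap 0.0857 F [-0.4 -0.4  0.5]
shift [0.08 0.01 0.03] turn [ 0.03  0.05 -0.16] dist mm 2.1 j7 0.08
```

servo_tool(moves=[[0.08,0,0.03,0,0,0,0],[0.08,0,0.03,0,0,0,0.4],[0.08,0,0.03,0,0,0,0.8],[0.08,0,0.03,0,0,0,1],[0.08,0,0.03,0,0,0,1]], newtons=50)

```text
t: 13.08
tool_pos: [0.4361, 0.0946, 0.033]
eef_rot: [2.035, 2.386, -0.0]
ft_force: [-3.2, -0.4, 3.0]
finger_gap: 0.0386
```

servo_tool(moves=[[0,0,0,0,0,0,1],[0,0,0,0,0,0,1],[0,0,0,0,0,0,1]])

```text
t: 13.33
tool_pos: [0.4361, 0.0947, 0.0332]
eef_rot: [2.035, 2.386, 0.001]
ft_force: [-0.5, 0.2, -1.3]
finger_gap: 0.037
```

servo_tool(moves=[[0,0,-1.2,0,0,0,1],[0,0,-2.4,0,0,0,1],[0,0,-3.6,0,0,0,1],[0,0,-4.6,0,0,0,1],[0,0,-4.8,0,0,0,1]])

```text
t: 13.75
tool_pos: [0.4381, 0.0958, 0.1569]
eef_rot: [2.033, 2.383, 0.012]
ft_force: [1.5, 0.3, -2.8]
finger_gap: 0.0368
```

```bash
python3 go.py .6303 .0157 .14
```

```text
t 13.75 tcp [0.4381 0.0958 0.1569] yaw 9.1 tilt [ 0.012  0.    -1.   ] gap 0.0368 F [ 1.5  0.3 -2.8]
shift [-4.38  7.08  0.77] turn [ 0.11  0.02 -0.16] dist mm 208.9 j7 -0.08
```

servo_tool(moves=[[-0.8,1.3,0.1,0,0,0,1],[-1.6,2.6,0.3,0,0,0,1],[-2.4,3.9,0.4,0,0,0,1],[-3.2,5.2,0.6,0,0,0,1],[-3.9,6.3,0.7,0,0,0,1]])

```text
t: 14.17
tool_pos: [0.6103, 0.0235, 0.1391]
eef_rot: [2.033, 2.384, 0.009]
ft_force: [0.4, 0.0, -1.6]
finger_gap: 0.0368
```

```bash
python3 go.py .6303 .0157 .11
```

```text
t 14.17 tcp [0.6103 0.0235 0.1391] yaw 9.1 tilt [ 0.01  -0.001 -1.   ] gap 0.0368 F [ 0.4  0.  -1.6]
shift [-0.43  0.73  1.17] turn [ 0.09  0.02 -0.15] dist mm 36.2 j7 0.29
```

servo_tool(moves=[[-0.3,0.5,0.4,0,0,0,1],[-0.43,0.7,0.8,0,0,0,1],[-0.43,0.73,1.1,0,0,0,1],[-0.43,0.73,1.17,0,0,0,1]])

```text
t: 14.5
tool_pos: [0.6275, 0.0163, 0.1069]
eef_rot: [2.036, 2.388, 0.003]
ft_force: [-1.2, 0.9, -1.5]
finger_gap: 0.037
```

```bash
python3 go.py .6303 .0157 .0445
```

```text
t 14.5 tcp [0.6275 0.0163 0.1069] yaw 9.1 tilt [ 0.003 -0.001 -1.   ] gap 0.037 F [-1.2  0.9 -1.5]
shift [-0.04  0.1   2.5 ] turn [ 0.03  0.01 -0.15] dist mm 62.4 j7 0.32
```

servo_tool(moves=[[-0.03,0.1,0.8,0,0,0,1],[-0.03,0.1,1.6,0,0,0,1],[-0.03,0.1,2.1,0,0,0,1],[-0.03,0.1,2.35,0,0,0,1],[-0.03,0.1,2.35,0,0,0,1]])

```text
t: 14.92
tool_pos: [0.6284, 0.0167, 0.0468]
eef_rot: [2.037, 2.391, -0.0]
ft_force: [-1.3, -0.7, -1.7]
finger_gap: 0.0371
```

```bash
python3 go.py .6303 .0157 .0437
```

```text
t 14.92 tcp [0.6284 0.0167 0.0468] yaw 9.1 tilt [ 0. -0. -1.] gap 0.0371 F [-1.3 -0.7 -1.7]
shift [-0.05  0.07  0.12] turn [-0.    0.   -0.14] dist mm 3.7 j7 0.36
```

servo_tool(moves=[[-0.05,0.07,0.08,0,0,0,1],[-0.05,0.07,0.12,0,0,0,1],[-0.05,0.07,0.12,0,0,0,1],[-0.05,0.07,0.12,0,0,0,1]])

```text
t: 15.25
tool_pos: [0.631, 0.0158, 0.0446]
eef_rot: [2.037, 2.39, 0.001]
ft_force: [0.3, -0.1, -2.5]
finger_gap: 0.0368
```

servo_tool(moves=[[0,0,0,0,0,0,0.5],[0,0,0,0,0,0,0.3],[0,0,0,0,0,0,0.2],[0,0,0,0,0,0,0],[0,0,0,0,0,0,0]])

```text
t: 15.67
tool_pos: [0.6312, 0.0157, 0.0449]
eef_rot: [2.036, 2.39, 0.002]
ft_force: [0.5, 0.8, -0.2]
finger_gap: 0.0851
```

servo_tool(moves=[[0,0,-0.7,0,0,0,0],[0,0,-2.0,0,0,0,0],[0,0,-3.3,0,0,0,0],[0,0,-4.6,0,0,0,0],[0,0,-5.2,0,0,0,0]])

```text
t: 16.08
tool_pos: [0.6332, 0.0152, 0.1795]
eef_rot: [2.034, 2.386, 0.009]
ft_force: [1.1, -0.5, 1.0]
finger_gap: 0.0856
```

```bash
python3 go.py .4317 -.282 .17
```

```text
t 16.08 tcp [0.6332 0.0152 0.1795] yaw 9.1 tilt [ 0.009  0.    -1.   ] gap 0.0856 F [ 1.1 -0.5  1. ]
shift [-10.46  -9.84   0.31] turn [ 0.08  0.01 -0.15] dist mm 359.2 j7 0.29
```

servo_tool(moves=[[-1.0,-1.0,0,0,0,0,0],[-2.0,-2.0,0,0,0,0,0],[-3.1,-2.9,0,0,0,0,0],[-4.2,-3.9,0.1,0,0,0,0],[-5.2,-4.9,0.1,0,0,0,0]])

```text
t: 16.5
tool_pos: [0.5316, -0.1342, 0.1761]
eef_rot: [2.034, 2.386, 0.009]
ft_force: [-0.4, -0.9, -0.1]
finger_gap: 0.0854
```

```bash
python3 go.py .4317 -.282 .17
```

```text
t 16.5 tcp [ 0.5316 -0.1342  0.1761] yaw 9.1 tilt [ 0.009  0.    -1.   ] gap 0.0854 F [-0.4 -0.9 -0.1]
shift [-5.21 -4.88  0.21] turn [ 0.08  0.01 -0.15] dist mm 178.5 j7 0.53
```

servo_tool(moves=[[-1.1,-1.0,0,0,0,0,0],[-2.2,-2.0,0.1,0,0,0,0],[-3.3,-3.1,0.1,0,0,0,0],[-4.2,-4.0,0.2,0,0,0,0],[-4.8,-4.5,0.2,0,0,0,0]])

```text
t: 16.92
tool_pos: [0.436, -0.2737, 0.1704]
eef_rot: [2.04, 2.38, 0.008]
ft_force: [0.3, 1.4, -0.4]
finger_gap: 0.0855
```

```bash
python3 go.py .4317 -.282 .15
```

```text
t 16.92 tcp [ 0.436  -0.2737  0.1704] yaw 8.8 tilt [ 0.008 -0.    -1.   ] gap 0.0855 F [ 0.3  1.4 -0.4]
shift [-0.3  -0.23  0.81] turn [ 0.07  0.02 -0.2 ] dist mm 22.4 j7 0.83
```

servo_tool(moves=[[-0.3,-0.23,0.3,0,0,0,0],[-0.3,-0.23,0.6,0,0,0,0],[-0.3,-0.23,0.8,0,0,0,0],[-0.3,-0.23,0.8,0,0,0,0]])

```text
t: 17.25
tool_pos: [0.4316, -0.2803, 0.149]
eef_rot: [2.04, 2.384, 0.007]
ft_force: [0.3, 0.4, -0.9]
finger_gap: 0.0854
```

```bash
python3 go.py .4317 -.282 .042
```

```text
t 17.25 tcp [ 0.4316 -0.2803  0.149 ] yaw 8.9 tilt [ 0.006  0.001 -1.   ] gap 0.0854 F [ 0.3  0.4 -0.9]
shift [-0.07 -0.03  4.28] turn [ 0.06 -0.   -0.18] dist mm 107.0 j7 0.88
```

servo_tool(moves=[[-0.07,-0.03,1.1,0,0,0,0],[-0.07,-0.03,2.2,0,0,0,0],[-0.07,-0.03,3.3,0,0,0,0],[-0.07,-0.03,4.0,0,0,0,0],[-0.07,-0.03,4.2,0,0,0,0]])

```text
t: 17.67
tool_pos: [0.431, -0.2791, 0.041]
eef_rot: [-2.037, -2.389, -0.006]
ft_force: [-0.8, 0.2, 0.9]
finger_gap: 0.0853
```

```bash
python3 go.py .4317 -.282 .042
```

```text
t 17.67 tcp [ 0.431  -0.2791  0.041 ] yaw 9.1 tilt [ 0.001  0.004 -1.   ] gap 0.0853 F [-0.8  0.2  0.9]
shift [-0.12  0.01 -0.04] turn [ 0.01 -0.04 -0.15] dist mm 3.2 j7 1.01
```

servo_tool(moves=[[-0.12,0,-0.04,0,0,0,0],[-0.12,0,-0.04,0,0,0,0.3],[-0.12,0,-0.04,0,0,0,0.6],[-0.12,0,-0.04,0,0,0,1],[-0.12,0,-0.04,0,0,0,1]], newtons=60)

```text
t: 18.08
tool_pos: [0.4319, -0.2826, 0.0434]
eef_rot: [-2.038, -2.39, -0.007]
ft_force: [-1.4, 0.9, 2.5]
finger_gap: 0.043
```

servo_tool(moves=[[0,0,0,0,0,0,1],[0,0,0,0,0,0,1],[0,0,0,0,0,0,1]])

```text
t: 18.33
tool_pos: [0.4319, -0.2824, 0.0435]
eef_rot: [-2.038, -2.39, -0.007]
ft_force: [0.6, 0.4, -1.8]
finger_gap: 0.0427
```

servo_tool(moves=[[0,0,-1.2,0,0,0,1],[0,0,-2.4,0,0,0,1],[0,0,-3.6,0,0,0,1],[0,0,-4.8,0,0,0,1],[0,0,-5.6,0,0,0,1]])

```text
t: 18.75
tool_pos: [0.432, -0.2835, 0.1859]
eef_rot: [2.038, 2.388, 0.009]
ft_force: [0.5, -1.3, -2.9]
finger_gap: 0.0429
```

```bash
python3 go.py .6167 .0995 .18
```

```text
t 18.75 tcp [ 0.432  -0.2835  0.1859] yaw 9.0 tilt [ 0.005  0.003 -1.   ] gap 0.0429 F [ 0.5 -1.3 -2.9]
shift [13.97  9.7   0.32] turn [ 0.05 -0.02 -0.16] dist mm 425.2 j7 0.85
```

servo_tool(moves=[[1.1,0.8,0,0,0,0,1],[2.2,1.6,0,0,0,0,1],[3.4,2.4,0.1,0,0,0,1],[4.5,3.2,0.1,0,0,0,1],[5.7,4.0,0.1,0,0,0,1]])

```text
t: 19.17
tool_pos: [0.5083, -0.1257, 0.1839]
eef_rot: [2.039, 2.388, 0.008]
ft_force: [0.3, -0.3, -2.9]
finger_gap: 0.0432
```

```bash
python3 go.py .6167 .0995 .18
```

```text
t 19.17 tcp [ 0.5083 -0.1257  0.1839] yaw 9.0 tilt [ 0.005  0.003 -1.   ] gap 0.0432 F [ 0.3 -0.3 -2.9]
shift [8.22 5.69 0.21] turn [ 0.05 -0.02 -0.17] dist mm 250.0 j7 0.49
```

servo_tool(moves=[[1.2,0.8,0,0,0,0,1],[2.4,1.6,0,0,0,0,1],[3.6,2.5,0.1,0,0,0,1],[4.8,3.3,0.1,0,0,0,1],[6.0,4.2,0.2,0,0,0,1]])

```text
t: 19.58
tool_pos: [0.5884, 0.0406, 0.1796]
eef_rot: [2.04, 2.388, 0.008]
ft_force: [1.1, -0.5, -3.9]
finger_gap: 0.043
```

```bash
python3 go.py .6167 .0995 .16
```

```text
t 19.58 tcp [0.5884 0.0406 0.1796] yaw 9.0 tilt [ 0.004  0.003 -1.   ] gap 0.043 F [ 1.1 -0.5 -3.9]
shift [2.15 1.48 0.8 ] turn [ 0.04 -0.03 -0.17] dist mm 68.2 j7 0.22
```

servo_tool(moves=[[0.9,0.7,0.2,0,0,0,1],[1.7,1.2,0.4,0,0,0,1],[2.1,1.45,0.6,0,0,0,1],[2.15,1.48,0.8,0,0,0,1],[2.15,1.48,0.8,0,0,0,1]])

```text
t: 20.0
tool_pos: [0.615, 0.0989, 0.1581]
eef_rot: [-2.039, -2.389, -0.002]
ft_force: [0.4, -0.5, -2.6]
finger_gap: 0.0426
```

```bash
python3 go.py .6167 .0995 .0545
```

```text
t 20.0 tcp [0.615  0.0989 0.1581] yaw 9.0 tilt [ 0.     0.002 -1.   ] gap 0.0426 F [ 0.4 -0.5 -2.6]
shift [0.01 0.07 4.14] turn [ 0.   -0.01 -0.16] dist mm 103.6 j7 0.15
```

servo_tool(moves=[[0,0.07,1.1,0,0,0,1],[0,0.07,2.2,0,0,0,1],[0,0.07,3.2,0,0,0,1],[0,0.07,3.8,0,0,0,1],[0,0.07,3.9,0,0,0,1]])

```text
t: 20.42
tool_pos: [0.6133, 0.0956, 0.0575]
eef_rot: [-2.041, -2.382, 0.009]
ft_force: [0.1, 0.2, -3.2]
finger_gap: 0.0427
```

```bash
python3 go.py .6167 .0995 .0539
```

```text
t 20.42 tcp [0.6133 0.0956 0.0575] yaw 8.8 tilt [-0.007 -0.001 -1.   ] gap 0.0427 F [ 0.1  0.2 -3.2]
shift [0.13 0.16 0.14] turn [-0.07  0.   -0.2 ] dist mm 6.3 j7 0.2
```

servo_tool(moves=[[0.13,0.16,0.05,-0.07,0,0,1],[0.13,0.16,0.12,-0.07,0,0,1],[0.13,0.16,0.14,-0.07,0,0,1],[0.13,0.16,0.14,-0.07,0,0,1],[0.13,0.16,0.14,-0.07,0,0,1]])

```text
t: 20.83
tool_pos: [0.6175, 0.0995, 0.0551]
eef_rot: [2.043, 2.384, 0.003]
ft_force: [0.3, 0.1, -3.8]
finger_gap: 0.043
```

servo_tool(moves=[[0,0,0,0,0,0,0.4],[0,0,0,0,0,0,0.3],[0,0,0,0,0,0,0.2],[0,0,0,0,0,0,0],[0,0,0,0,0,0,0]])

```text
t: 21.25
tool_pos: [0.6178, 0.0995, 0.0555]
eef_rot: [2.043, 2.384, 0.003]
ft_force: [1.0, 0.3, -0.2]
finger_gap: 0.0852
```

servo_tool(moves=[[0,0,-0.7,0,0,0,0],[0,0,-2.0,0,0,0,0],[0,0,-3.3,0,0,0,0],[0,0,-4.6,0,0,0,0],[0,0,-5.6,0,0,0,0]])

```text
t: 21.67
tool_pos: [0.6182, 0.0993, 0.1984]
eef_rot: [2.042, 2.383, 0.007]
ft_force: [1.4, 0.3, 0.8]
finger_gap: 0.0856
```

servo_tool(moves=[[1.0,-0.8,-0.2,0,0,0,0],[2.0,-1.6,-0.5,0,0,0,0],[3.0,-2.4,-0.8,0,0,0,0],[4.0,-3.2,-1.0,0,0,0,0],[5.0,-4.0,-1.2,0,0,0,0]])

```text
t: 22.08
tool_pos: [0.499, 0.2082, 0.2283]
eef_rot: [2.043, 2.382, 0.008]
ft_force: [0.7, 1.1, -0.8]
finger_gap: 0.0855
```

```bash
python3 - <<'E'
from meas import *
O=dict(large=(.6167,.0995,.1,.044),medium=(.6303,.0157,.085,.038),small=(.6438,-.0683,.07,.032),tiny=(.6573,-.1522,.055,.026),bottle=(.437,-.19,.075,.02))
for n in ['top','side']:
    d=ctrl.grab_frame(n);tops(d,O,n)
    c=d['frame'][110:300,80:440] if n=='top' else d['frame'][60:360,150:400]
    cv2.imwrite(f'pics/{n}9.png',cv2.resize(c[...,::-1],None,fx=2,fy=2))
E
```

```text
top large 249 mean [0.6177 0.0972 0.0988] circ [0.6181 0.0973] D 0.0451 nom 0.044
top medium 180 mean [0.6309 0.0147 0.0841] circ [0.6317 0.015 ] D 0.0394 nom 0.038
top small 129 mean [ 0.6445 -0.069   0.0685] circ [ 0.6446 -0.0696] D 0.0332 nom 0.032
top tiny 80 mean [ 0.6586 -0.1523  0.0534] circ [ 0.6587 -0.1527] D 0.027 nom 0.026
top bottle 42 mean [ 0.4354 -0.1933  0.0742] circ [ 0.4351 -0.1933] D 0.0181 nom 0.02
side large 209 mean [0.6214 0.1041 0.1   ] circ [0.6211 0.1   ] D 0.0478 nom 0.044
side medium 140 mean [0.6351 0.0204 0.0847] circ [0.6333 0.0175] D 0.0423 nom 0.038
side small 102 mean [ 0.6473 -0.0638  0.0697] circ [ 0.6484 -0.0647] D 0.0362 nom 0.032
side tiny 60 mean [ 0.6612 -0.1477  0.0546] circ [ 0.6598 -0.148 ] D 0.033 nom 0.026
side bottle 34 mean [ 0.4383 -0.1892  0.0739] circ [ 0.4399 -0.1898] D 0.0212 nom 0.02
```

View pics/top9.png

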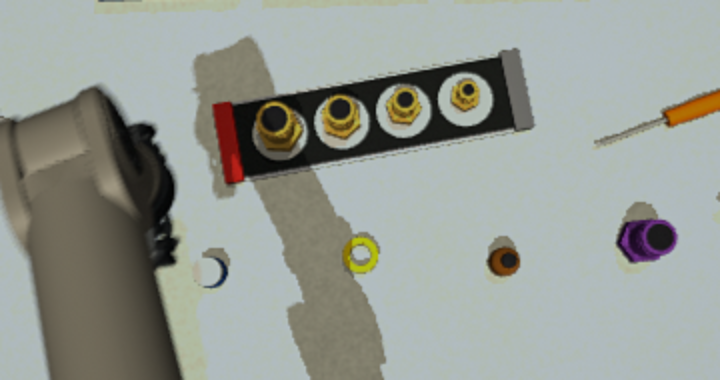

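View pics/side9.png

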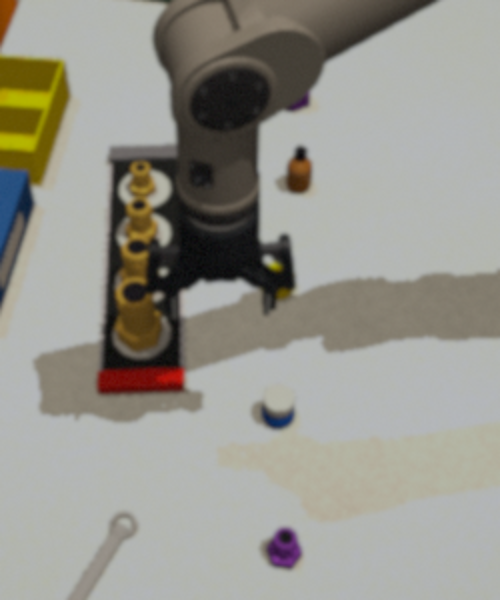

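All four stand in order on the marks, each within about 3 mm, and the bottle is unmoved. I'll let the arm come to rest, then hand in.

servo_tool(moves=[[0,0,0,0,0,0,0],[0,0,0,0,0,0,0],[0,0,0,0,0,0,0],[0,0,0,0,0,0,0]])

```text
t: 22.52
tool_pos: [0.4973, 0.2118, 0.2283]
eef_rot: [2.036, 2.392, 0.009]
ft_force: [1.3, -1.2, 0.4]
finger_gap: 0.0852
```

```bash
python3 -c "
from workcell import ctrl
print(ctrl.hand_in())"
```

```text
the job is handed in; nothing more can be done
None
```

The four brass couplings stand on the strip from the red end to the grey end as large, medium, small, tiny, and the job was handed in at about 22.5 s. It reported no verdict.

- **Placing:** in the last pictures, each coupling top was within about 3 mm of its mark's centre in the top view and about 6 mm in the side view; the limit is 15 mm. The two cameras differ by 3–5 mm in y; I took the average of the two when picking and placing.
- **Height and uprightness:** top heights match couplings standing on the strip, and all four look upright in both pictures. I did not measure tilt separately.
- **Bottle and look-alikes:** each camera puts the bottle within about 1 mm of where it first saw it. I did not touch either purple look-alike.
- **Release:** the medium and large couplings were let go 1–2 mm above the strip. The gripper ended open and clear of everything.

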